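# Run the locked drill-jig slide to its end stop

## Robot

A 6-joint arm with a two-finger parallel gripper is mounted at the origin on a cart in front of the work surface, level with it; the furniture and walls round the work are solid. World frame = base frame: x ahead of the robot, y to its left, z up, the work surface at z = 0. Lengths are in m, angles in rad, forces in N, time in s.
With the tool pointing down it reaches from about 0.275 to 0.775 m from the base axis. Payload 14.6 kg.
Tool frame: the origin (TCP) lies at the very end of the fingers, on their centre line; the grasp point (between the pads) lies 19 mm behind it; z points along the fingers, y is the line along which they close (so a half turn about z gives the same grasp; the last joint's range is limited). The gripper opens to 85 mm and grips with 20 to 120 N. Pads are 22 mm wide; open, the fingers measure 114 mm over their backs; the gripper's body (76 mm by 85 mm) begins 54 mm behind the grasp point. The pads swing forward as they close: fully open they stand 13 mm farther back than shut.
Start: joints at [-1.4, 0.263, -0.048, 1.259, 0, 1.415], TCP at [0.168, -0.497, 0.231] pointing down, gripper open.
Joint ranges: [-2.65, 2.65], [-0.89, 1.7], [-1.18, 1.37], [-2.13, 2.11], [-1.35, 1.29], [-3.14, 3.14]. Speed limits (rad/s): [1.89, 1.89, 2.57, 2.79, 3.14, 3.14].

## Interface

Orientations are given as a unit quaternion [x, y, z, w].
In Python, from plant import bot gives the robot as it stands.
- The arm moves only by the tool step_arm, never from a script. Its argument "commands" is a list of rows, each an object of numbers: "tx", "ty", "tz": the shift along the world's x, y, z each as a share of 100 mm, from -1 to 1; "yaw": the turn about the world's z as a share of pi rad, from -1 to 1; "jaw": the closure, from -1 (fully open) to 1 (shut). In form: [{"tx": .., "ty": .., "tz": .., "yaw": .., "jaw": ..}, ...]. A call has 1 to 5 rows; each row is the pose to reach, as a shift and turn from the pose commanded when the call began, turning the shorter way round; what a row does not reach only later rows make up. A row lasts 1/8 s, in which the tool goes at most 62.5 mm and 10.7 degrees, less where a joint would pass 70% of its speed; a pose out of reach is approached as far as the arm can. A call with a number of a shift or a turn outside -1 to 1 is refused whole. A call with a gripper value outside its range is refused whole. The fingers move at their own pace and stop on an object; "grip_force" is the grip in N (left out, the last holds). Time passes only in rows, so rows that repeat a pose let the fingers close. It gives the time, the measured TCP pose, the force, the opening and the grip force at its end, in the units of the state.
- bot.get_obs(): the state, without advancing time (a new reading comes with each control period).
- bot.grab_frame(name): name is "scene" or "top"; returns a dict with "color" (480x640x3 uint8, red, green, blue), "depth" (480x640 float32, m along the optical axis (not along the pixel's ray), 0 where there is no reading), "fov_y" (degrees; the focal length in pixels is half the picture's height over the tangent of half this angle, whatever the lens; pixels are square), "cx", "cy" (the principal point, pixels), "rvec" (rotation vector, rad) and "tvec" (3), from world to camera coordinates, as OpenCV has them. Camera axes: x right, y down, z forward; pixel columns grow to the right and rows downward; lengths in m; the calibration is good to about 2 mm. A picture is of the moment at which its call begins.
- bot.sign_off(): hands the job in; it is judged then, once.
Trained networks look in the newest picture that a camera, given by its name, has taken for a name from the list of things; names that differ only in an ending like _2 or _b are one class to them, and where a whole thing is asked for, a point or a joint stands for the part that bears it (a point fixed in the world has none). Each returns a list of dicts, best first, with "p" (0 to 1); they miss things now and then, are a little off and sometimes report something else, mostly with a low value. They report only what shows in the picture. A call takes as long as a camera call.
- bot.look_for(target, camera): "position" ([x, y, z] in m, in world coordinates, good to about 4 mm: the middle of the surface that is visible of it).
The state is a dict: "time_s": time; "joint_pos": joint angles; "qd": joint speeds; "effort": joint torques, N m; "eef_pos": TCP position; "eef_rot": TCP orientation; "ft_force": force on the tool from outside, world axes, zero at the start; "ft_torque": the same for the moment, N m; "finger_gap": finger opening in m; "finger_force": force on a finger pad.
Only numpy, scipy, OpenCV 4.12 (cv2) and the standard library are available. Lean on these libraries where they do the work, as an engineer would, in place of code of your own. Each camera call takes 0.05 s, during which the arm holds its last target. There are 200 camera calls.

## Task

Move the carriage of the bench slide fully home against the end stop with the rubber bumpers: press the carriage's locking button down with the fingertips and, keeping it held down the whole way, push the carriage along until it meets the stop; only then let the button come up, so that the carriage is locked there. Push only on the button and on the face of the upright plate next to it: pinch nothing, not even that plate, keep off the drill jig on the carriage, and leave the loose things round the slide where they are.

Things in the scene. Friction and masses are not known exactly. Their poses are not given: they have to be found in the camera images.
- slide_bed: Bench slide fixed to the bench: aluminium bed plate 120 mm wide, 400 mm long, with two steel shafts between low end blocks 36 mm high. Origin: on the bench top, on the slide's centre line, 185 mm from the tail end. Its +y axis is the direction in which the carriage must slide (along the bed, from the tail towards the stop); z is up. It stands at varying places and yaws.
- slide_stop: End stop, fixed across the bed at a different place each time: aluminium block 110 mm wide, 62 mm high, with two black rubber bumpers facing the carriage. Axes parallel to the bed's. Origin: at bench height, on the centre line, in the plane of the bumpers' free ends.
- carriage (a joint): How far the carriage has slid along the bed's +y, m: it starts at 0, locked at the tail end; the bumpers stop it after 0.09 to 0.15, the distance being set by the stop. Carriage: grey plate 110 mm wide, 150 mm long along the slide, top 46 mm above the bench, 1 to 2 kg with what it carries; once unlocked it slides with about 3 N of drag. Locked, it has 1.5 mm of play and must not be forced.
- lock_button (a joint): How far the locking button is pressed, m: 0 when up, 0.010 at the bottom of its travel. Straight down; spring force about 3 N at the start, 7 N at the bottom. The lock lets go once it is more than 3 mm down; held about 6 mm down there is margin either way. The lock bites at the start and again at the stop, where the button comes fully up only if the carriage is within about 1.5 mm of the bumpers.
- button_top (a point): Centre of the top of the locking button (moves with it): ribbed black rectangular pad on the tail half of the carriage, 60 mm across the slide x 46 mm along it, top 66 mm above the bench when up. It stands proud of everything round it even when pressed, except the push plate.
- push_face (a point): On the carriage, the middle of the push plate's face towards the button: upright aluminium plate 100 mm across the slide, 12 mm thick, its top 86 mm above the bench. The face looks to the slide's -y, 25 mm ahead (slide +y) of the button's centre; this point is 76 mm above the bench, 10 mm above the button when up. A fingertip on the button can push against it.
- stop_face (a point): On the stop, midway between the free ends of the two rubber bumpers, 40 mm above the bench; the carriage's leading edge, 95 mm ahead (slide +y) of push_face, must end here.
- plate_back: The rear 4 mm layer of the push plate, 100 x 4 x 40 mm, on its side towards the drill jig and the stop; touched only if the plate is pinched or hooked from behind, which is not allowed. Origin: centre of its lower edge.
- drill_jig_block: Aluminium drill jig, about 110 mm across the slide x 60 mm x 33 mm high, bolted on the carriage just ahead of the push plate, top about 79 mm above the bench; not to be touched. Origin: centre of its underside.
- bare_box: Bystander: loose plated sheet-metal box without studs, 67 x 140 x 64 mm, on the bench on the slide's +x side. Origin: centre of the underside.
- tape_measure: Bystander: loose yellow tape measure, 64 x 71 x 27 mm, on the slide's -x side. Origin: centre of the underside.
- tape_roll: Bystander: loose roll of masking tape lying flat, 100 mm across, 25 mm high, on the slide's +x side near the tail. Origin: centre of the underside.

How it is judged:
On the way, in this order (a step that is already met when the one before it is completed fails the run):
1. the button is pressed down by the fingers while the carriage still stands where it was (value of joint lock_button above 0.0035 m and distance of push_face from where it was at the start of the episode below 0.02 m and contact force between the fingers and lock_button above 1 N), for 0.1 s.
2. the carriage meets the end stop with the button still held down (y of push_face in the frame of slide_stop above -0.0975 m and value of joint lock_button above 0.0015 m), for 0.1 s.
At the end, for the whole second after the job is handed in: The carriage stands against the bumpers (its leading edge within 2.5 mm of them) and at rest, the button is up again (less than 1 mm pressed), and the three loose bystanders are within 20 mm of where they stood (y of push_face in the frame of slide_stop above -0.0975 m and value of joint lock_button below 0.001 m and velocity of joint carriage between -0.005 and 0.005 m/s and distance of each of bare_box, tape_measure, tape_roll from where it was at the start of the episode below 0.02 m); the robot touches nothing.
It fails at once if the carriage is moved on the way with the button not held down (more than 6 mm from its start, more than 6 mm short of the stop, button pressed less than 1.5 mm) (distance of push_face from where it was at the start of the episode above 0.006 m and y of push_face in the frame of slide_stop below -0.101 m and value of joint lock_button below 0.0015 m).
It fails at once if the drill jig is gripped or pushed by the fingers (over 2 N) (contact force between the fingers and drill_jig_block above 2 N).
It fails at once if the push plate is pinched or hooked from behind (fingers press its rear side with over 2 N) (contact force between the fingers and plate_back above 2 N).
It fails at once if a loose bystander is shifted by more than 20 mm or lifted by more than 10 mm (distance of any of bare_box, tape_measure, tape_roll from where it was at the start of the episode above 0.02 m or height (world z) of any of bare_box, tape_measure, tape_roll above 0.01 m).
It also fails if it takes over 38 s, if anything falls off the work surface, if the arm or the gripper's body presses on something with over 40 N, if the wrist force passes 120 N, or if a joint passes its speed limit or range.

## Working session

There is one attempt and no reset: what is moved stays moved. The work goes in short steps, Python scripts to look and compute and a tool call to move; the robot and the scene stay as the last step left them, time stands still between calls to the robot, and variables do not carry over. Pictures are saved under pics/ and viewed, at most 10 in all, crops included, and the job is handed in when it is done.

Besides the shell and the picture viewer there is one more tool, called as name(argument=value, ...), one argument or row to a line, values as JSON. step_arm: Moves the arm, as the interface text tells. Its arguments: {"type":"object","properties":{"commands":{"type":"array","items":{"type":"object","properties":{"tx":{"type":"number"},"ty":{"type":"number"},"tz":{"type":"number"},"yaw":{"type":"number"},"jaw":{"type":"number"}}}},"grip_force":{"type":"number"}},"required":["commands"]}

```bash
mkdir -p pics; cat > h.py <<'E'
import numpy as np,cv2
from plant import bot
def grab(n):
    f=bot.grab_frame(n);return f
def cloud(f):
    h,w=f["depth"].shape;fl=h/2/np.tan(np.radians(f["fov_y"])/2)
    v,u=np.mgrid[:h,:w];d=f["depth"]
    P=np.stack([(u-f["cx"])/fl*d,(v-f["cy"])/fl*d,d],-1)
    R=cv2.Rodrigues(np.array(f["rvec"],float))[0]
    return (P-np.array(f["tvec"]).reshape(3))@R
E
python3 - <<'E'
from h import *
for n in("top","scene"):
    f=grab(n);cv2.imwrite(f"pics/{n}1.png",f["color"][...,::-1]);np.save(n+"1.npy",cloud(f))
    for t in("button_top","push_face","stop_face","slide_stop","drill_jig_block","bare_box","tape_measure","tape_roll"):
        print(n,t,[(np.round(r["position"],3).tolist(),round(r["p"],2)) for r in bot.look_for(t,n)[:2]])
o=bot.get_obs();print(o["time_s"],o["eef_pos"],o["eef_rot"],o["ft_force"])
E
```

```text
top button_top [([0.573, -0.061, 0.063], 0.93), ([0.64, 0.13, 0.061], 0.47)]
top push_face [([0.562, -0.022, 0.066], 0.59)]
top stop_face [([0.502, 0.17, 0.058], 0.77)]
top slide_stop [([0.507, 0.167, 0.063], 0.77)]
top drill_jig_block [([0.554, 0.002, 0.063], 0.78), ([0.509, 0.168, 0.062], 0.33)]
top bare_box [([0.639, 0.127, 0.063], 0.95)]
top tape_measure [([0.423, 0.002, 0.024], 0.98)]
top tape_roll [([0.724, -0.052, 0.026], 0.56)]
scene button_top [([0.58, -0.067, 0.066], 0.66), ([0.554, 0.003, 0.065], 0.66)]
scene push_face []
scene stop_face []
scene slide_stop [([0.489, 0.18, 0.049], 0.84)]
scene drill_jig_block [([0.55, 0.008, 0.058], 0.86)]
scene bare_box [([0.626, 0.148, 0.065], 0.68)]
scene tape_measure [([0.421, 0.007, 0.022], 0.75)]
scene tape_roll [([0.716, -0.041, 0.014], 0.92), ([0.568, -0.03, 0.08], 0.67)]
0.9 [ 0.16803016 -0.49740565  0.23130527] [ 9.86762775e-01  1.62170354e-01 -8.18788519e-07  3.67799111e-05] [ 0.00485579  0.00802759 -0.08112942]
```

View pics/top1.png

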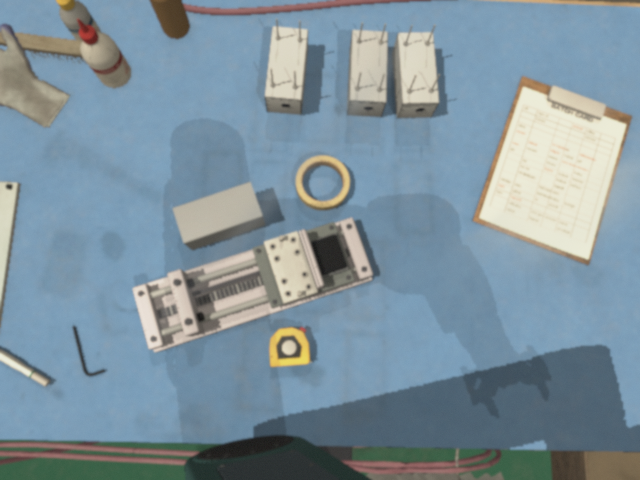

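View pics/scene1.png

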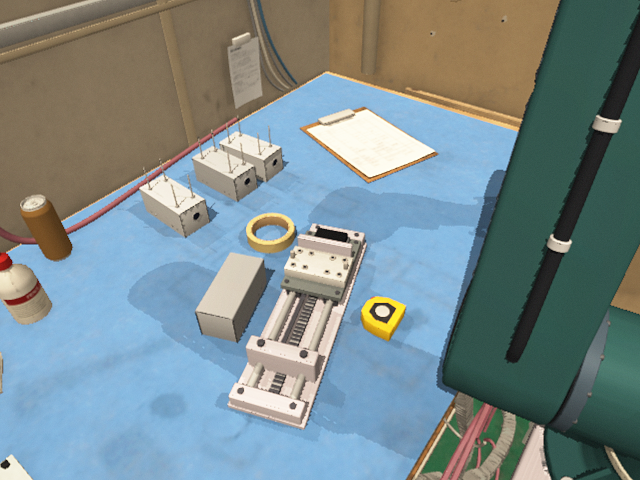

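The top view shows the slide running from the tail (button at about 328,255, plate at 308,262) to the stop at about (183,300). Its +y is image left and slightly down. The box (220,215), tape roll (323,182) and tape measure (290,347) stand clear of it. Next I fit the axis from the depth.

```bash
python3 - <<'E'
from h import *
P=np.load("top1.npy")
m=((P[...,2]>0.008)&(P[...,2]<0.12)).astype(np.uint8)
n,L=cv2.connectedComponents(m)
l=L[255,328];Q=P[L==l]
r=cv2.minAreaRect(Q[:,:2].astype(np.float32)*1000);print(len(Q),r)
# axis
bx=cv2.boxPoints(r);e=[bx[1]-bx[0],bx[2]-bx[1]];a=max(e,key=np.linalg.norm);a=a/np.linalg.norm(a)
if a[1]<0:a=-a
c=np.array(r[0])/1000;x=np.array([a[1],-a[0]])
print("axis",a,"yaw",np.degrees(np.arctan2(-a[0],a[1])))
o=c-a*0.015 # origin 185 from tail, centre at 200
print("origin",o)
S=(Q[:,:2]-o)
u=S@x;v=S@a;z=Q[:,2]
k=abs(u)<0.02
for b in np.arange(-.19,.22,.005):
    q=k&(v>=b)&(v<b+.005)
    if q.sum():print(round(b,3),q.sum(),np.round(np.percentile(z[q],[10,50,95]),3))
img=cv2.imread("pics/top1.png");dark=(img.max(2)<60)&(P[...,2]>.055)&(P[...,2]<.075)
D=P[dark];D=D[np.linalg.norm(D[:,:2]-[.573,-.061],axis=1)<.06]
print(len(D),D.mean(0),cv2.minAreaRect(D[:,:2].astype(np.float32)*1000),((D[:,:2]-o)@np.c_[x,a]).mean(0))
E
```

```text
14629 ((532.48193359375, 64.00689697265625), (119.65115356445312, 400.5106506347656), 19.92816734313965)
axis [-0.34084168  0.94012076] yaw 19.928158
origin [0.53759456 0.04990509]
-0.19 1 [0.03 0.03 0.03]
-0.185 54 [0.033 0.035 0.037]
-0.18 67 [0.033 0.034 0.037]
-0.175 62 [0.033 0.035 0.037]
-0.17 64 [0.033 0.034 0.037]
-0.165 82 [0.02  0.034 0.036]
-0.16 63 [0.009 0.015 0.033]
-0.155 12 [0.009 0.015 0.03 ]
-0.15 51 [0.043 0.046 0.053]
-0.145 46 [0.053 0.064 0.066]
-0.14 70 [0.064 0.065 0.068]
-0.135 67 [0.063 0.065 0.068]
-0.13 71 [0.064 0.065 0.067]
-0.125 69 [0.064 0.065 0.067]
-0.12 69 [0.064 0.065 0.068]
-0.115 70 [0.064 0.065 0.067]
-0.11 69 [0.064 0.065 0.068]
-0.105 67 [0.063 0.065 0.068]
-0.1 53 [0.06  0.064 0.067]
-0.095 70 [0.082 0.084 0.087]
-0.09 73 [0.082 0.085 0.087]
-0.085 90 [0.061 0.068 0.086]
-0.08 66 [0.061 0.063 0.065]
-0.075 72 [0.061 0.063 0.066]
-0.07 68 [0.062 0.063 0.065]
-0.065 74 [0.061 0.063 0.065]
-0.06 68 [0.061 0.063 0.065]
-0.055 71 [0.061 0.063 0.065]
-0.05 70 [0.061 0.063 0.065]
-0.045 71 [0.061 0.063 0.065]
-0.04 70 [0.062 0.063 0.066]
-0.035 71 
[... 864 characters left out ...]
9 0.014 0.032]
0.12 176 [0.017 0.046 0.062]
0.125 73 [0.059 0.061 0.064]
0.13 73 [0.059 0.061 0.063]
0.135 75 [0.059 0.061 0.063]
0.14 74 [0.059 0.061 0.063]
0.145 16 [0.058 0.059 0.061]
0.155 42 [0.009 0.013 0.018]
0.16 48 [0.009 0.013 0.017]
0.165 54 [0.009 0.013 0.017]
0.17 55 [0.009 0.012 0.017]
0.175 58 [0.009 0.012 0.017]
0.18 59 [0.009 0.011 0.017]
0.185 108 [0.009 0.015 0.033]
0.19 107 [0.017 0.034 0.037]
0.195 75 [0.033 0.035 0.037]
0.2 68 [0.033 0.035 0.037]
0.205 69 [0.033 0.035 0.038]
0.21 61 [0.033 0.035 0.037]
886 [ 0.57792517 -0.06364748  0.06506851] ((578.3460083007812, -64.75944519042969), (61.02460861206055, 44.990726470947266), 19.834726333618164) [-0.00078781 -0.12049948]
```

step_arm(
  commands=[
    {"tx":0.82,"ty":0.88,"tz":0,"yaw":0.1,"jaw":1},
    {"tx":0.82,"ty":0.88,"tz":0,"yaw":0.1,"jaw":1},
    {"tx":0.82,"ty":0.88,"tz":0,"yaw":0.1,"jaw":1},
  ],
  grip_force=20,
)

```text
time_s: 1.27
eef_pos: [0.2518, -0.407, 0.2317]
eef_rot: [0.948, 0.317, 0.0, 0.0]
ft_force: [-0.7, -0.4, -0.9]
finger_gap: 0.0319
finger_force: 0.0
```

step_arm(
  commands=[
    {"tx":0.82,"ty":0.88,"tz":0,"yaw":0.1,"jaw":1},
    {"tx":0.82,"ty":0.88,"tz":0,"yaw":0.1,"jaw":1},
    {"tx":0.82,"ty":0.88,"tz":0,"yaw":0.1,"jaw":1},
  ],
)

```text
time_s: 1.65
eef_pos: [0.3336, -0.3195, 0.2314]
eef_rot: [0.887, 0.461, 0.0, 0.0]
ft_force: [-0.1, -0.2, 0.7]
finger_gap: -0.0
finger_force: 0.0
```

step_arm(
  commands=[
    {"tx":0.82,"ty":0.88,"tz":0,"yaw":0.1,"jaw":1},
    {"tx":0.82,"ty":0.88,"tz":0,"yaw":0.1,"jaw":1},
    {"tx":0.82,"ty":0.88,"tz":0,"yaw":0.1,"jaw":1},
  ],
)

```text
time_s: 2.02
eef_pos: [0.4155, -0.232, 0.2312]
eef_rot: [0.804, 0.594, 0.0, -0.0]
ft_force: [-0.3, -0.6, 0.9]
finger_gap: -0.0001
finger_force: 0.0
```

step_arm(
  commands=[
    {"tx":0.82,"ty":0.88,"tz":0,"yaw":0.1,"jaw":1},
    {"tx":0.82,"ty":0.88,"tz":0,"yaw":0.1,"jaw":1},
    {"tx":0.82,"ty":0.88,"tz":0,"yaw":0.1,"jaw":1},
  ],
)

```text
time_s: 2.4
eef_pos: [0.4975, -0.1447, 0.2309]
eef_rot: [0.702, 0.712, 0.0, -0.0]
ft_force: [-0.7, -0.6, 0.1]
finger_gap: -0.0005
finger_force: 0.0
```

step_arm(
  commands=[
    {"tx":0.8,"ty":0.9,"tz":0,"yaw":0.107,"jaw":1},
    {"tx":0.8,"ty":0.9,"tz":0,"yaw":0.107,"jaw":1},
    {"tx":0.8,"ty":0.9,"tz":0,"yaw":0.107,"jaw":1},
    {"tx":0.8,"ty":0.9,"tz":0,"yaw":0.107,"jaw":1},
  ],
)

```text
time_s: 2.9
eef_pos: [0.5756, -0.0571, 0.2311]
eef_rot: [0.575, 0.818, -0.0, -0.0]
ft_force: [-0.0, -0.1, 0.2]
finger_gap: 0.0002
finger_force: 0.0
```

step_arm(
  commands=[
    {"tz":-0.8,"jaw":1},
    {"tz":-0.8,"jaw":1},
    {"tz":-0.8,"jaw":1},
  ],
)

```text
validation failed for argument at $.co...
```

step_arm(
  commands=[
    {"tz":-0.6,"jaw":1},
    {"tz":-0.7,"jaw":1},
    {"tz":-0.7,"jaw":1},
    {"tz":-0.7,"jaw":1},
  ],
)

```text
validation failed for argument at $.co...
```

```bash
python3 - <<'E'
from h import *
f=grab("scene");cv2.imwrite("pics/s2.png",cv2.resize(f["color"][160:400,200:440,::-1],(600,600),interpolation=cv2.INTER_CUBIC))
E
```

```text
(no output)
```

View pics/s2.png

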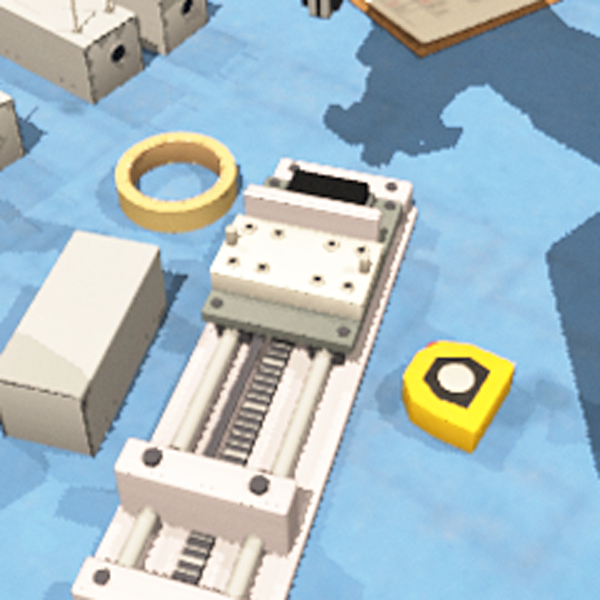

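The crop shows the slide untouched, with the button at (330,185) behind the plate and the gripper still above the frame. Those two moves were refused because every row needs all the fields. I'll repeat the descent with complete rows.

step_arm(
  commands=[
    {"tx":0,"ty":0,"tz":-0.8,"yaw":0,"jaw":1},
    {"tx":0,"ty":0,"tz":-0.8,"yaw":0,"jaw":1},
    {"tx":0,"ty":0,"tz":-0.8,"yaw":0,"jaw":1},
  ],
)

```text
time_s: 3.32
eef_pos: [0.5747, -0.0567, 0.1506]
eef_rot: [0.575, 0.818, -0.0, -0.001]
ft_force: [-0.4, -0.8, 1.2]
finger_gap: 0.0001
finger_force: 0.0
```

step_arm(
  commands=[
    {"tx":0,"ty":0,"tz":-0.5,"yaw":0,"jaw":1},
    {"tx":0,"ty":0,"tz":-0.7,"yaw":0,"jaw":1},
    {"tx":0,"ty":0,"tz":-0.7,"yaw":0,"jaw":1},
    {"tx":0,"ty":0,"tz":-0.7,"yaw":0,"jaw":1},
  ],
)

```text
time_s: 3.82
eef_pos: [0.5769, -0.0561, 0.0831]
eef_rot: [0.574, 0.819, 0.0, 0.001]
ft_force: [-0.1, -0.2, 0.4]
finger_gap: 0.0003
finger_force: 0.0
```

```bash
python3 - <<'E'
from h import *
f=grab("scene");cv2.imwrite("pics/s3.png",cv2.resize(f["color"][130:370,200:440,::-1],(600,600),interpolation=cv2.INTER_CUBIC))
E
```

```text
(no output)
```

View pics/s3.png

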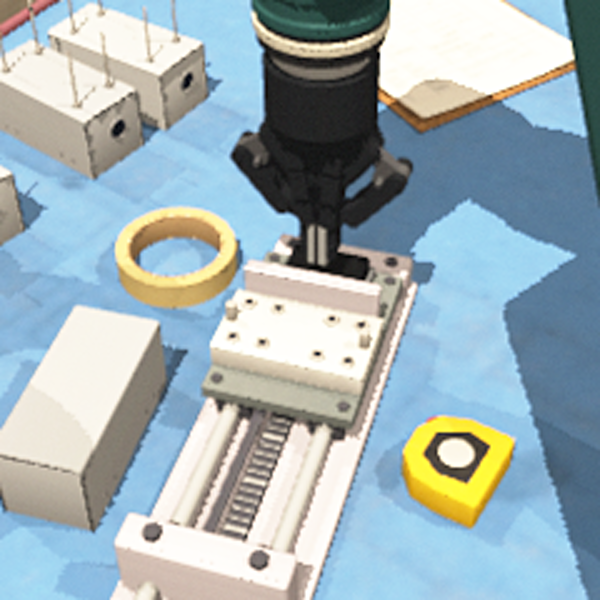

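The shut fingers (318,245) stand over the button, behind the push plate and clear of it. Now I press about 6 mm down.

step_arm(
  commands=[
    {"tx":0,"ty":0,"tz":-0.1,"yaw":0,"jaw":1},
    {"tx":0,"ty":0,"tz":-0.16,"yaw":0,"jaw":1},
    {"tx":0,"ty":0,"tz":-0.19,"yaw":0,"jaw":1},
  ],
)

```text
time_s: 4.25
eef_pos: [0.5761, -0.0554, 0.062]
eef_rot: [0.574, 0.819, -0.0, 0.0]
ft_force: [-0.4, -0.7, 6.1]
finger_gap: 0.0002
finger_force: 2.1
```

step_arm(
  commands=[
    {"tx":0,"ty":0,"tz":-0.03,"yaw":0,"jaw":1},
    {"tx":0,"ty":0,"tz":-0.04,"yaw":0,"jaw":1},
    {"tx":0,"ty":0,"tz":-0.04,"yaw":0,"jaw":1},
  ],
)

```text
time_s: 4.62
eef_pos: [0.5761, -0.0554, 0.0584]
eef_rot: [0.574, 0.819, -0.0, 0.0]
ft_force: [-1.5, -0.9, 5.3]
finger_gap: 0.0001
finger_force: 2.8
```

step_arm(
  commands=[
    {"tx":-0.014,"ty":0.038,"tz":0,"yaw":0,"jaw":1},
    {"tx":-0.027,"ty":0.075,"tz":0,"yaw":0,"jaw":1},
    {"tx":-0.044,"ty":0.122,"tz":0,"yaw":0,"jaw":1},
    {"tx":-0.068,"ty":0.188,"tz":0,"yaw":0,"jaw":1},
    {"tx":-0.092,"ty":0.254,"tz":0,"yaw":0,"jaw":1},
  ],
)

```text
time_s: 5.25
eef_pos: [0.5671, -0.0304, 0.0586]
eef_rot: [0.574, 0.819, -0.0, 0.001]
ft_force: [-0.4, -4.2, 5.8]
finger_gap: 0.0005
finger_force: 2.8
```

step_arm(
  commands=[
    {"tx":-0.024,"ty":0.066,"tz":0,"yaw":0,"jaw":1},
    {"tx":-0.048,"ty":0.132,"tz":0,"yaw":0,"jaw":1},
    {"tx":-0.072,"ty":0.197,"tz":0,"yaw":0,"jaw":1},
    {"tx":-0.096,"ty":0.263,"tz":0,"yaw":0,"jaw":1},
    {"tx":-0.119,"ty":0.329,"tz":0,"yaw":0,"jaw":1},
  ],
)

```text
time_s: 5.88
eef_pos: [0.5552, 0.0026, 0.0586]
eef_rot: [0.574, 0.819, -0.0, 0.001]
ft_force: [-1.6, -3.6, 6.0]
finger_gap: 0.0
finger_force: 2.8
```

```bash
python3 - <<'E'
from h import *
f=grab("top");cv2.imwrite("pics/t4.png",cv2.resize(f["color"][200:360,120:380,::-1],(780,480),interpolation=cv2.INTER_CUBIC))
P=cloud(f);o=np.array([.5376,.0499]);a=np.array([-.3408,.9401]);x=np.array([a[1],-a[0]])
S=P[...,:2]-o;u=S@x;v=S@a;z=P[...,2]
def med(m):
    return np.round(np.percentile(v[m],[2,50,98]),4),m.sum()
print("plate z.043-.048 edge",med((abs(u)<.05)&(z>.042)&(z<.049)&(v>0.02)&(v<.11)))
print("jig",med((abs(u)<.05)&(z>.060)&(z<.066)&(v>-.03)&(v<.1)))
print("stop",med((abs(u)<.05)&(z>.058)&(z<.065)&(v>.1)&(v<.18)))
d=(f["color"].max(2)<60)&(abs(u)<.055)&(v>.06)&(v<.125)&(z>.02)
print("bumpers",np.round(np.c_[u[d],v[d],z[d]][np.argsort(v[d])][::max(1,d.sum()//12)],3).tolist())
o=bot.get_obs();print(o["eef_pos"],o["ft_force"])
E
```

```text
Traceback (most recent call last):
IndexError: index -1 is out of bounds for axis 0 with size 0
```

View pics/t4.png

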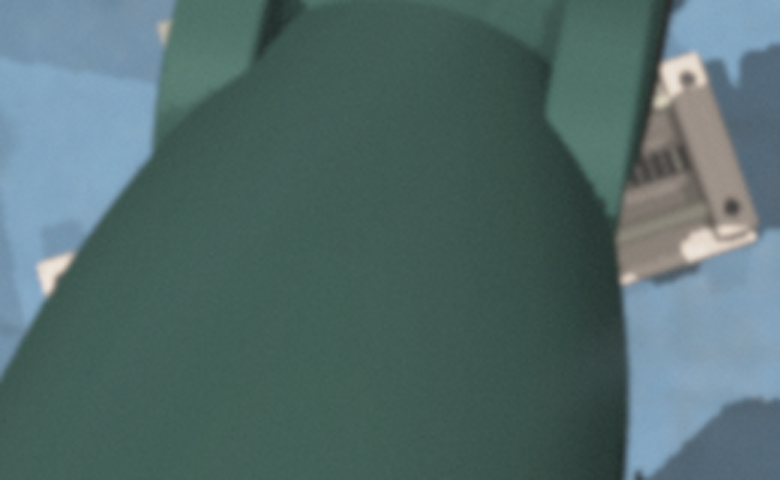

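The arm hides the slide in the top view; only the tail block, at about (715,145), shows. The carriage has gone about 56 mm, so I'll push on and feel for the stop.

step_arm(
  commands=[
    {"tx":-0.02,"ty":0.056,"tz":0,"yaw":0,"jaw":1},
    {"tx":-0.041,"ty":0.113,"tz":0,"yaw":0,"jaw":1},
    {"tx":-0.061,"ty":0.169,"tz":0,"yaw":0,"jaw":1},
    {"tx":-0.082,"ty":0.226,"tz":0,"yaw":0,"jaw":1},
    {"tx":-0.099,"ty":0.273,"tz":0,"yaw":0,"jaw":1},
  ],
)

```text
time_s: 6.55
eef_pos: [0.5454, 0.03, 0.0586]
eef_rot: [0.574, 0.819, -0.0, 0.001]
ft_force: [0.2, -3.5, 5.5]
finger_gap: 0.0
finger_force: 2.8
```

```bash
python3 - <<'E'
from h import *
f=grab("scene");cv2.imwrite("pics/s5.png",cv2.resize(f["color"][200:420,200:440,::-1],(654,600),interpolation=cv2.INTER_CUBIC))
P=cloud(f);o=np.array([.5376,.0499]);a=np.array([-.3408,.9401]);x=np.array([a[1],-a[0]])
S=P[...,:2]-o;u=S@x;v=S@a;z=P[...,2]
k=(abs(u)<.05)
for b in np.arange(0.04,.16,.004):
    q=k&(v>=b)&(v<b+.004)
    if q.sum():print(round(b,3),np.round(np.percentile(z[q],[10,50,90]),3))
E
```

```text
0.04 [0.067 0.441 0.507]
0.044 [0.065 0.474 0.516]
0.048 [0.446 0.483 0.511]
0.052 [0.065 0.483 0.516]
0.056 [0.065 0.486 0.519]
0.06 [0.064 0.491 0.521]
0.064 [0.048 0.061 0.511]
0.068 [0.045 0.047 0.056]
0.072 [0.01  0.046 0.048]
0.076 [0.01  0.046 0.048]
0.08 [0.01  0.045 0.048]
0.084 [0.01  0.039 0.047]
0.088 [0.015 0.04  0.046]
0.092 [0.012 0.029 0.033]
0.096 [0.012 0.029 0.032]
0.1 [0.009 0.03  0.033]
0.104 [0.009 0.011 0.024]
0.108 [0.011 0.011 0.012]
0.112 [0.046 0.047 0.049]
0.12 [0.06  0.061 0.062]
0.124 [0.061 0.062 0.063]
0.128 [0.061 0.062 0.066]
0.132 [0.061 0.063 0.067]
0.136 [0.061 0.063 0.067]
0.14 [0.061 0.062 0.064]
0.144 [0.018 0.042 0.061]
0.148 [0.01  0.018 0.05 ]
0.152 [0.009 0.011 0.03 ]
0.156 [0.009 0.012 0.029]
```

View pics/s5.png

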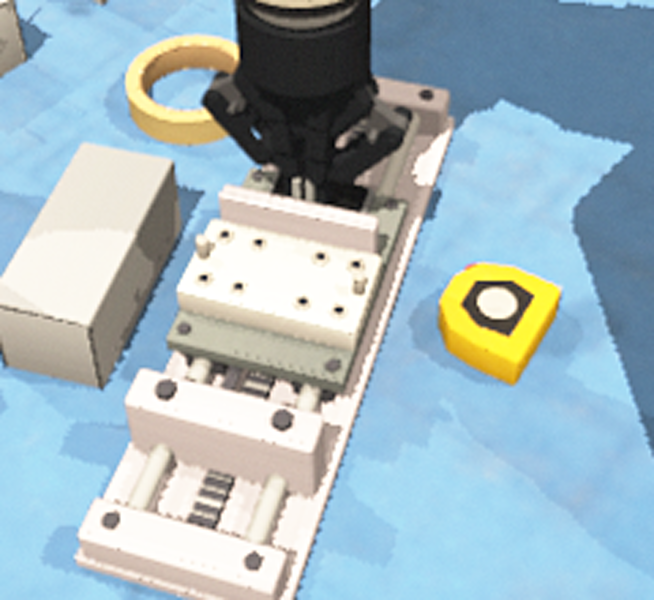

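The carriage's leading edge (around 260,355) is near v 0.087 and the bumper ends are near v 0.112, so about 25 mm remain. The bystanders haven't moved. I'll go on more slowly.

step_arm(
  commands=[
    {"tx":-0.017,"ty":0.047,"tz":0,"yaw":0,"jaw":1},
    {"tx":-0.034,"ty":0.094,"tz":0,"yaw":0,"jaw":1},
    {"tx":-0.048,"ty":0.132,"tz":0,"yaw":0,"jaw":1},
    {"tx":-0.061,"ty":0.17,"tz":0,"yaw":0,"jaw":1},
  ],
)

```text
time_s: 7.1
eef_pos: [0.5394, 0.0469, 0.0586]
eef_rot: [0.574, 0.819, -0.0, 0.001]
ft_force: [0.3, -3.4, 6.1]
finger_gap: 0.0001
finger_force: 2.8
```

step_arm(
  commands=[
    {"tx":-0.007,"ty":0.019,"tz":0,"yaw":0,"jaw":1},
    {"tx":-0.014,"ty":0.038,"tz":0,"yaw":0,"jaw":1},
  ],
)

```text
time_s: 7.35
eef_pos: [0.538, 0.0507, 0.0586]
eef_rot: [0.574, 0.819, -0.0, 0.001]
ft_force: [1.3, -2.6, 6.1]
finger_gap: 0.0001
finger_force: 2.8
```

step_arm(
  commands=[
    {"tx":-0.007,"ty":0.019,"tz":0,"yaw":0,"jaw":1},
    {"tx":-0.014,"ty":0.038,"tz":0,"yaw":0,"jaw":1},
  ],
)

```text
time_s: 7.6
eef_pos: [0.5368, 0.0544, 0.0587]
eef_rot: [0.574, 0.819, -0.0, 0.001]
ft_force: [1.6, -4.5, 5.9]
finger_gap: 0.0
finger_force: 2.8
```

step_arm(
  commands=[
    {"tx":-0.007,"ty":0.019,"tz":0,"yaw":0,"jaw":1},
    {"tx":-0.01,"ty":0.028,"tz":0,"yaw":0,"jaw":1},
  ],
)

```text
time_s: 7.85
eef_pos: [0.5366, 0.0549, 0.0588]
eef_rot: [0.575, 0.818, -0.002, 0.003]
ft_force: [6.3, -25.0, 2.0]
finger_gap: -0.0004
finger_force: 15.6
```

Stop met: the force rose to 25 N with the carriage halted. Next I hold there, ease the push, let the button up, back off, then lift clear.

step_arm(
  commands=[
    {"tx":0,"ty":0,"tz":0,"yaw":0,"jaw":1},
    {"tx":0,"ty":0,"tz":0,"yaw":0,"jaw":1},
    {"tx":0.004,"ty":-0.011,"tz":0,"yaw":0,"jaw":1},
    {"tx":0.004,"ty":-0.011,"tz":0,"yaw":0,"jaw":1},
  ],
)

```text
time_s: 8.35
eef_pos: [0.5366, 0.0549, 0.0587]
eef_rot: [0.575, 0.818, -0.001, 0.002]
ft_force: [2.3, -13.3, 4.5]
finger_gap: -0.0004
finger_force: 8.7
```

step_arm(
  commands=[
    {"tx":0,"ty":0,"tz":0.05,"yaw":0,"jaw":1},
    {"tx":0,"ty":0,"tz":0.1,"yaw":0,"jaw":1},
    {"tx":0,"ty":0,"tz":0.13,"yaw":0,"jaw":1},
    {"tx":0,"ty":0,"tz":0.13,"yaw":0,"jaw":1},
  ],
)

```text
time_s: 8.85
eef_pos: [0.5362, 0.0548, 0.0712]
eef_rot: [0.575, 0.818, -0.001, 0.001]
ft_force: [3.8, -13.3, -1.9]
finger_gap: -0.0002
finger_force: 6.9
```

Button released, with the carriage still lightly held against the bumpers. Now I back off and lift.

step_arm(
  commands=[
    {"tx":0.01,"ty":-0.03,"tz":0,"yaw":0,"jaw":1},
    {"tx":0.024,"ty":-0.066,"tz":0,"yaw":0,"jaw":1},
    {"tx":0.024,"ty":-0.066,"tz":0.3,"yaw":0,"jaw":1},
    {"tx":0.024,"ty":-0.066,"tz":0.8,"yaw":0,"jaw":1},
    {"tx":0.024,"ty":-0.066,"tz":1,"yaw":0,"jaw":1},
  ],
)

```text
time_s: 9.48
eef_pos: [0.5387, 0.0499, 0.1738]
eef_rot: [0.574, 0.819, 0.001, 0.001]
ft_force: [0.3, 0.1, -0.6]
finger_gap: 0.0001
finger_force: 0.0
```

step_arm(
  commands=[
    {"tx":0,"ty":-0.5,"tz":0.5,"yaw":0,"jaw":1},
    {"tx":0,"ty":-1,"tz":0.5,"yaw":0,"jaw":1},
    {"tx":0,"ty":-1,"tz":0.5,"yaw":0,"jaw":1},
    {"tx":0,"ty":-1,"tz":0.5,"yaw":0,"jaw":1},
  ],
)

```text
time_s: 9.98
eef_pos: [0.5377, -0.05, 0.221]
eef_rot: [0.574, 0.819, 0.0, -0.0]
ft_force: [-0.4, -0.6, -1.3]
finger_gap: -0.0002
finger_force: 0.0
```

```bash
python3 - <<'E'
from h import *
f=grab("scene");cv2.imwrite("pics/s6.png",cv2.resize(f["color"][200:420,200:440,::-1],(654,600),interpolation=cv2.INTER_CUBIC))
P=cloud(f);o=np.array([.5376,.0499]);a=np.array([-.3408,.9401]);x=np.array([a[1],-a[0]])
S=P[...,:2]-o;u=S@x;v=S@a;z=P[...,2]
D=(f["color"].max(2)<60)&(abs(u)<.035)&(v>-.05)&(v<.025)&(z>.04)&(z<.08)
print("button z",D.sum(),np.median(z[D]),np.median(v[D]))
for t in("bare_box","tape_measure","tape_roll"):print(t,np.round(bot.look_for(t,"scene")[0]["position"],3))
o=bot.get_obs();print(o["eef_pos"],o["ft_force"],o["time_s"])
E
```

```text
button z 424 0.06665451119052154 -0.013759756333405666
bare_box [0.629 0.148 0.064]
tape_measure [0.42  0.008 0.023]
tape_roll [ 0.719 -0.04   0.014]
[ 0.53782724 -0.04914321  0.22106611] [ 0.03521869 -0.40039987 -0.38275074] 10.175
```

View pics/s6.png

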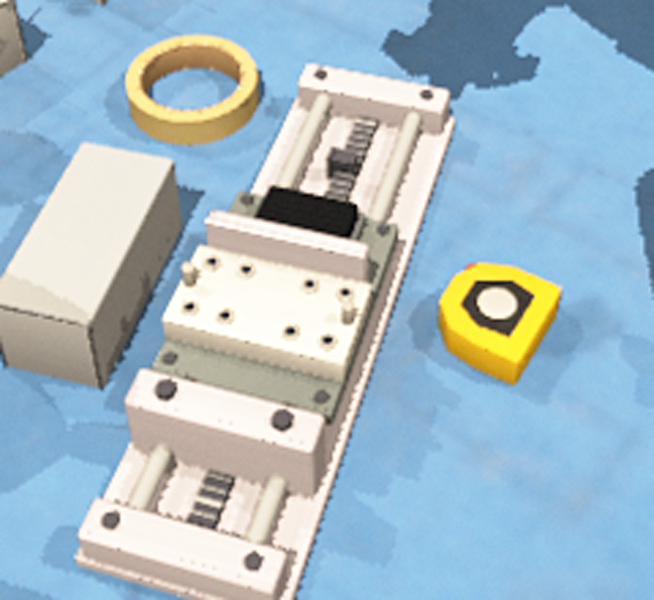

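The carriage is against the stop (edge around 240,395). The button is up at z 0.0667 (305,212), the bystanders haven't moved, and the arm is clear.

```bash
python3 -c "
from plant import bot
print(bot.sign_off())"
```

```text
the job is handed in; nothing more can be done
None
```

The carriage is home against the bumpers with the button back up, and the loose things are where they stood; I handed the job in at about 10 s, and no verdict came back.

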